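# Release, draw out, re-lock and unload a test fixture

## Robot

A 6-joint arm with a two-finger parallel gripper is mounted at the origin on the work surface. World frame = base frame: x ahead of the robot, y to its left, z up, the work surface at z = 0. Lengths are in m, angles in rad, forces in N, time in s.
With the tool pointing down it reaches from about 0.35 to 0.975 m from the base axis. Payload 7.1 kg.
Tool frame: the origin (TCP) lies at the very end of the fingers, on their centre line; the grasp point (between the pads) lies 19 mm behind it; z points along the fingers, y is the direction in which the jaws open and shut (so a half turn about z gives the same grasp; the last joint's range is limited). The gripper opens to 88 mm and grips with 3 to 60 N. Pads are 20 mm wide; open, the fingers measure 115 mm over their backs; the gripper's body (75 mm by 178 mm) begins 61 mm behind the grasp point.
Start: joints at [-1.297, 0.423, 1.63, -0, 1.089, -0.019], TCP at [0.18, -0.598, 0.223] pointing down, gripper open.
Joint ranges: [-3, 3], [-0.9, 2.11], [0.09, 2.58], [-1.31, 4.45], [0.11, 2.69], [-2.54, 2.54]. Speed limits (rad/s): [2.39, 2.39, 3.01, 3.14, 3.14, 3.14].

## Interface

Orientations are given as a 3x3 rotation matrix whose columns are the frame's x, y, z axes.
In Python, from rig import bot gives the robot as it stands. The module is installed in compiled form; this text tells all that it offers.
- The arm moves only by the shell command python3 -m handwheel 'ROWS'. ROWS is JSON, a list of rows, each an object of numbers: "gripper": the finger opening in m, from 0 to 0.0878; "tx", "ty", "tz": the shift along the tool's x, y, z in m; "spin": the turn about the tool's z in rad. A call has 1 to 8 rows; each row shifts and turns the commanded pose from where the row before left it, along the tool's axes as they then stand; what a row does not reach is not made up. A row lasts 1/10 s, in which the tool goes at most 50 mm and 8.59 degrees, less where a joint would pass 70% of its speed; a pose out of reach is approached as far as the arm can. A call with a gripper value outside its range is refused whole. The fingers move at their own pace and stop on an object; the grip force is fixed at half the most. Time passes only in rows, so rows that do not move let the fingers close. It gives the time, the measured TCP pose, the force and the opening at its end, in the units of the state.
- bot.get_obs(): the state, without advancing time (a new reading comes with each control period).
- bot.get_image(name): name is "scene" or "top" or "wrist"; returns a dict with "image" (384x512x3 uint8, blue, green, red), "range_z" (384x512 float32, m along the optical axis (not along the pixel's ray), 0 where there is no reading), "fov_y" (degrees; the focal length in pixels is half the picture's height over the tangent of half this angle, whatever the lens; pixels are square), "cx", "cy" (the principal point, pixels), "origin" and "attitude" of the camera in the world. Camera axes: x right, y down, z forward; pixel columns grow to the right and rows downward; lengths in m; the calibration is good to about 2 mm. A picture is of the moment at which its call begins.
- bot.sign_off(): hands the job in, once; it reports no verdict.
Trained networks look in a picture, given as the dict that the camera call returned (one of the last four; its "shot" number tells which), for a name from the list of things; names that differ only in an ending like _2 or _b are one class to them, and where a whole thing is asked for, a point or a joint stands for the part that bears it (a point fixed in the world has none). Each returns a list of dicts, best first, with "confidence" (0 to 1); they miss things now and then, are a little off and sometimes report something else, mostly with a low value. They report only what shows in the picture. A call takes as long as a camera call. They do not tell look-alikes from the thing itself.
- bot.search_frame(target, picture): "uv" ([column, row] in pixels, amid what is visible of it).
- bot.regions_of(target, picture): "pixels" (384x512 bool, what is visible of it) and "uv" ([column, row] in pixels, amid what is visible of it).
- bot.landmark_of(target, picture): "uv" ([column, row] in pixels: a listed point, or the origin of a listed thing).
The state is a dict: "clock": time; "qpos": joint angles; "qd": joint speeds; "joint_torque": joint torques, N m; "position": TCP position; "tcp_rot": TCP orientation; "force": force on the tool from outside, world axes, zero at the start; "ft_torque": the same for the moment, N m; "width": finger opening in m.
Only numpy, scipy, OpenCV 4.12 (cv2) and the standard library are available. Lean on these libraries where they do the work, as an engineer would, in place of code of your own. Each camera call takes 0.05 s, during which the arm holds its last target.

## Task

Unload the tested module from the test fixture: pull the spring collar up and turn it a quarter anticlockwise until it stays up by itself, let go of it and, with it parked like that, draw the carriage out by its black knob all the way to the end stop. Then turn the collar back so that it springs fully down and locks the carriage there. Finally lift the module out of the carriage's nest and set it down gently in the blue tray, flat with its screen up, without dropping it; leave the red tray and its failed module, the tape roll and the screwdriver where they are.

Things in the scene. Friction and masses are not known exactly. Their poses are not given: they have to be found in the camera images.
- fixture: Black test fixture fixed on the bench; origin on the bench, z up; base x -140 to +120, y -160 to +250 mm in its own frame, 40 high. An aluminium carriage plate (x -95 to +80; y -20 to +190 home, -170 to +40 fully out; top 55 mm above the bench) slides out towards the fixture's -y. Collar axis at x -75, y +20; knob at x +25, y +5 when home. A meter board 190 mm tall stands at y +235.
- press_head (a point): Underside of the clear pad of the black press head, in the fixture's frame at x +25, y +110, 112 mm above the bench. The head covers x -2 to +113, y +70 to +150 and reaches up to 160 mm, over the nest when the carriage is home: the module can be lifted only with the carriage out.
- nest (a point): Middle of the carriage's nest, on the plate's top, 55 mm above the bench; in the fixture's frame at x +25, y +110 when home, y -40 when fully out. Black nubs 8 mm high stand at the module's corners and short ends, 1.5 to 2.5 mm clear of it; the middle 46 mm of its long sides is free for fingers.
- collar_grip (a point): Point on the upright axis of the spring collar: round knurled steel, 34 mm across, 36 high, a red stripe across its top, on an aluminium bracket (top 87 mm above the bench; x -132 to -57, y -5 to +45 in the fixture's frame). The point moves with the collar, 22 mm above its underside; 109.5 mm above the bench when down. The stripe runs along its y; at turn 0 it is aligned with the fixture.
- collar_lift (a joint): Height of the collar above its locked position, m: 0 fully down (pin 9 mm deep in a hole of the carriage), at most 0.016. A spring pushes it down, 6 N at the bottom, 10 N at 12 mm. It turns only when up by 12 mm or more and, once turned, rests up at about 12 mm by itself. It drops fully only with the carriage home or fully out (2 mm of play).
- collar_turn (a joint): Turn of the collar about its upright axis, rad, anticlockwise from above: 0 at the locking slot (a stop), 1.5 at the other stop. It stays up by itself beyond about 0.6; turned back to 0 it springs down when let go or followed down. It turns with about 0.05 N m of friction.
- carriage_knob (a point): Grip point on the black knob of the carriage: an upright round knob of 24 mm diameter, from 74 to 110 mm above the bench, on a thin steel stem; the point is on its axis, 96 mm above the bench, in the fixture's frame at x +25, y +5 when home and at y -145 when fully out.
- carriage (a joint): Travel of the carriage towards the fixture's -y, m: 0 home (under the press head), 0.150 fully out at the end stop. It slides with about 2 N of friction and stays where it is left.
- module: The tested module: white plastic box 44 (x) x 66 (y) x 30 (z) mm, about 0.14 kg, with a black screen and a green dot on top; origin at the centre of its underside, z up. It starts in the carriage's nest, long side along the fixture's y.
- blue_tray: Loose blue open tray, 140 (x) x 150 (y) x 35 mm high outside, walls and floor 4 mm, 0.5 kg, origin at the centre of its underside. The tested module belongs here. The blue and red trays may stand in either place.
- red_tray: Loose red open tray of the same size, holding the failed module. Leave it.
- failed_module: A module like the other one but with a red dot, lying in the red tray; origin at the centre of its underside. Leave it.
- tape_roll: Yellow roll of tape lying flat, 84 mm across, 20 mm high; origin at the centre of its underside. Leave it.
- screwdriver: Orange-handled screwdriver lying on the bench. Leave it.
Mind the look-alikes: they are no part of the job. What is shaped like the module but pink is not meant.

How it is judged:
On the way, in this order (a step that is already met when the one before it is completed fails the run):
1. the collar is parked: up by more than 10 mm and turned by more than 0.6 rad, the fingers off it, the carriage still home within 8 mm (value of joint collar_lift above 0.01 m and value of joint collar_turn above 0.6 rad and contact force between the fingers and fixture below 0.3 N and value of joint carriage below 0.008 m), for 0.2 s.
2. the carriage is out to within 3 mm of its end stop while the collar is still parked (up by more than 10 mm) (value of joint carriage above 0.147 m and value of joint collar_lift above 0.01 m), for 0.2 s.
3. the collar is turned back and fully down (within 2.5 mm) with the carriage out, the module still in its nest (value of joint collar_lift below 0.0025 m and value of joint carriage above 0.146 m and z of module in the frame of fixture below 0.061 m), for 0.2 s.
4. the module is lifted clear of the nest, its underside 20 mm or more above the carriage (z of module in the frame of fixture above 0.075 m), for 0.05 s.
At the end, for the whole second after the job is handed in: The collar is fully down (within 2.5 mm) and locks the carriage fully out (within 4 mm of its stop); the module lies at rest and released, screen up and flat (within 0.1 rad) on the floor of the blue tray, which stands flat on the bench (value of joint collar_lift below 0.0025 m and value of joint carriage above 0.146 m and x of module in the frame of blue_tray between -0.055 and 0.055 m and y of module in the frame of blue_tray between -0.06 and 0.06 m and z of module in the frame of blue_tray below 0.01 m and angle between module's own z axis and vertical below 0.1 rad and linear speed of module below 0.02 m/s and angle between blue_tray's own z axis and vertical below 0.05 rad and height (world z) of blue_tray below 0.005 m); the robot touches nothing.
It fails at once if the module is dropped: faster than 0.7 m/s with no finger on it (a fall of 25 mm) (linear speed of module above 0.7 m/s and contact force between the fingers and module below 0.1 N).
It fails at once if the red tray is moved by more than 20 mm (distance of red_tray from where it was at the start of the episode above 0.02 m).
It fails at once if the failed module is moved by more than 20 mm (distance of failed_module from where it was at the start of the episode above 0.02 m).
It fails at once if the tape roll is moved by more than 20 mm (distance of tape_roll from where it was at the start of the episode above 0.02 m).
It fails at once if the screwdriver is moved by more than 20 mm (distance of screwdriver from where it was at the start of the episode above 0.02 m).
It also fails if it takes over 72 s, if anything falls off the work surface, if the arm or the gripper's body presses on something with over 40 N, if the wrist force passes 120 N, or if a joint passes its speed limit or range.

## Working session

There is one attempt and no reset: what is moved stays moved. The work goes in short steps, Python scripts to look and compute and a shell command to move; the robot and the scene stay as the last step left them, time stands still between calls to the robot, and variables do not carry over. Pictures are saved under pics/ and viewed, and the job is handed in when it is done.

```bash
ls; mkdir -p pics; cat > h.py <<'E'
import numpy as np, cv2
from rig import bot
def pic(name,fn):
    p=bot.get_image(name); cv2.imwrite('pics/'+fn,p['image']); return p
def pt(p,uv,z=None):
    """pixel -> world; by depth or on plane z"""
    f=192/np.tan(np.radians(p['fov_y'])/2)
    d=np.array([(uv[0]-p['cx'])/f,(uv[1]-p['cy'])/f,1.0])
    R=np.array(p['attitude']);o=np.array(p['origin'])
    if z is None:
        r=p['range_z'][int(round(uv[1])),int(round(uv[0]))]
        return o+R@(d*r)
    w=R@d
    return o+w*(z-o[2])/w[2]
def cloud(p):
    f=192/np.tan(np.radians(p['fov_y'])/2)
    v,u=np.mgrid[:384,:512]
    r=p['range_z']
    P=np.stack([(u-p['cx'])/f*r,(v-p['cy'])/f*r,r],-1)
    W=P@np.array(p['attitude']).T+np.array(p['origin'])
    W[r==0]=np.nan
    return W
E
python3 - <<'E'
from h import *
np.set_printoptions(precision=4,suppress=True)
print(bot.get_obs())
for n in ['scene','top']:
    p=pic(n,n+'1.png'); print(n,p['fov_y'],p['origin'],p['attitude'],p['cx'],p['cy'])
    for t in ['collar_grip','carriage_knob','module','blue_tray','red_tray','failed_module','fixture','nest','press_head']:
        L=bot.landmark_of(t,p)
        print(t,[(np.round(l['uv'],1),round(l['confidence'],2)) for l in L[:3]])
E
```

```text
pics
{'clock': 0.0, 'qpos': array([-1.297 ,  0.4238,  1.6307,  0.    ,  1.0886, -0.019 ]), 'qd': array([ 0.0027,  0.0005,  0.0009, -0.0003, -0.0005,  0.0012]), 'joint_torque': array([ -0.0003, -54.4633, -27.3669,   0.0643,   0.0227,  -0.0001]), 'position': array([ 0.1803, -0.5978,  0.2219]), 'tcp_rot': array([[ 0.9574,  0.2887, -0.0004],
       [ 0.2887, -0.9574,  0.0015],
       [ 0.    , -0.0016, -1.    ]]), 'force': array([-0.7125,  0.1972,  0.2689]), 'ft_torque': array([0.0183, 0.0405, 0.0275]), 'width': 0.08806032512477355}
scene 49.18614780669957 [ 1.1906 -0.3581  0.8726] [[ 0.5859  0.5999 -0.5449]
 [ 0.8103 -0.4435  0.383 ]
 [-0.0119 -0.6659 -0.746 ]] 254.0317933039838 189.20711370597277
collar_grip [(array([242.5, 143.2]), 0.6)]
carriage_knob [(array([255.3, 173.8]), 0.88), (array([251.5, 186. ]), 0.56), (array([214.9, 289.7]), 0.24)]
module [(array([356.7, 221.6]), 0.83), (array([144.6, 272.4]), 0.63), (array([291.8, 172.7]), 0.6)]
blue_tray [(array([105.7, 226.8]), 0.61)]
red_tray [(array([147.1, 271.3]), 0.83)]
failed_module [(array([142.9, 273.9]), 0.96), (array([291.6, 171.3]), 0.48), (array([147.1, 271.5]), 0.25)]
fixture [(array([252.8, 190. ]), 0.64), (array([106.6, 226.2]), 0.34)]
nest [(array([288.9, 167.4]), 0.89)]
press_head [(array([292.6, 156.2]), 0.55)]
top 45.22637719339276 [0.4651 0.0435 1.5623] [[-0.0242 -0.9958  0.088 ]
 [-0.9997  0.0242 -0.0011]
 [-0.001  -0.088  -0.9961]] 251.80053192638528 193.82752254628394
collar_grip [(array([355.6, 243.9]), 0.69), (array([229.2, 232.1]), 0.59)]
carriage_knob [(array([239.9, 202.7]), 0.64), (array([308.8, 148.2]), 0.34)]
module [(array([198.4, 140. ]), 0.53), (array([132.6, 224.4]), 0.52)]
blue_tray [(array([354.9, 242.3]), 0.84)]
red_tray [(array([344.3, 187.3]), 0.77)]
failed_module [(array([343. , 189.8]), 0.59)]
fixture [(array([239.8, 209.8]), 0.88)]
nest [(array([210.2, 197.8]), 0.86)]
press_head [(array([205.7, 193.1]), 0.81)]
```

View pics/scene1.png

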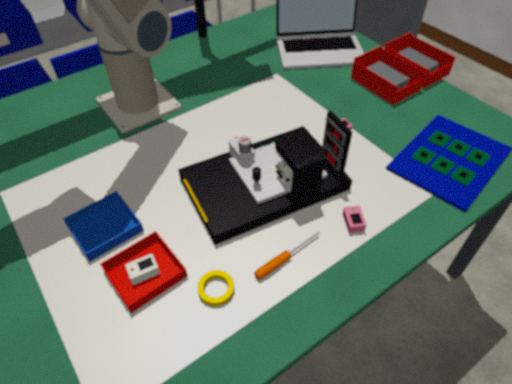

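View pics/top1.png

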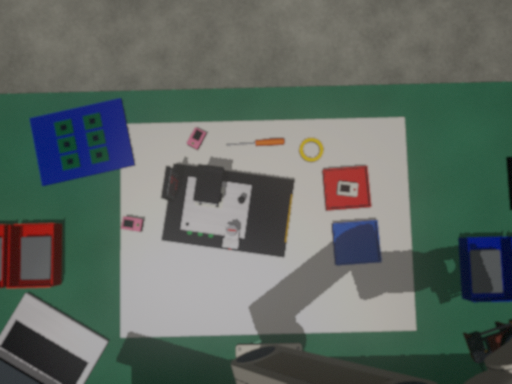

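```bash
python3 - <<'E'
from h import *
np.set_printoptions(precision=4,suppress=True)
for n in ['scene','top']:
    p=pic(n,n+'2.png'); W=cloud(p)
    z=W[...,2]
    print(n,'bench z',np.nanmedian(z[np.abs(z)<0.02]))
    inb=(W[...,0]>0.2)&(W[...,0]<0.9)&(W[...,1]>-0.6)&(W[...,1]<0.5)
    m=((z>0.03)&(z<0.2)&inb).astype(np.uint8)
    k,lab,st,c=cv2.connectedComponentsWithStats(m)
    for i in range(1,k):
        if st[i,4]>60:
            q=W[lab==i]; r=cv2.minAreaRect(q[:,:2].astype(np.float32)); print(st[i],np.round(np.median(q,0),3),[np.round(x,4) for x in r])
    for t in ['fixture','blue_tray','red_tray','failed_module','module','tape_roll','screwdriver','carriage_knob','collar_grip']:
        for l in bot.regions_of(t,p)[:2]:
            q=W[l['pixels']&~np.isnan(z)]
            r=cv2.minAreaRect(q[:,:2].astype(np.float32))
            print(t,round(l['confidence'],2),np.round(l['uv']),len(q),'zq',np.percentile(q[:,2],[5,50,95]),[np.round(x,4) for x in r])
    img=p['image']
    cv2.imwrite('pics/%s2z.png'%n,cv2.resize(img[130:320,50:370] if n=='scene' else img[110:280,150:390],None,fx=2.5 if n=='scene' else 3,fy=2.5 if n=='scene' else 3,interpolation=cv2.INTER_CUBIC))
E
```

```text
scene bench z 0.00042897451290213606
[  178   111   175   128 11935] [0.603 0.112 0.048] [array([0.5656, 0.1904]), array([0.5458, 0.2635]), np.float64(80.5459)]
[ 63 191  80  65 408] [ 0.445 -0.302  0.034] [array([ 0.4366, -0.2987]), array([0.1447, 0.1503]), np.float64(2.5523)]
[347 206  17  21 152] [0.806 0.225 0.031] [array([0.8007, 0.228 ]), array([0.041 , 0.0638]), np.float64(59.6342)]
[100 231  87  77 495] [ 0.628 -0.278  0.034] [array([ 0.6175, -0.2739]), array([0.1436, 0.1502]), np.float64(3.0733)]
[126 254  33  26 470] [ 0.618 -0.276  0.034] [array([ 0.6163, -0.2762]), array([0.0654, 0.0449]), np.float64(81.5542)]
fixture 0.79 [267. 178.] 12597 zq [0.0212 0.0422 0.1609] [array([0.5177, 0.147 ]), array([0.4449, 0.3455]), np.float64(80.5095)]
fixture 0.43 [282. 170.] 147 zq [0.062  0.0801 0.0864] [array([0.598 , 0.1551]), array([0.0449, 0.0229]), np.float64(11.3211)]
blue_tray 0.89 [103. 226.] 3081 zq [0.0013 0.0049 0.0337] [array([ 0.4187, -0.2999]), array([0.1811, 0.1492]), np.float64(2.8638)]
red_tray 0.72 [152. 276.] 3292 zq [0.0012 0.0051 0.0344] [array([ 0.605 , -0.2711])
[... 2594 characters left out ...]
ray([0.0834, 0.0853]), np.float64(0.8984)]
tape_roll 0.43 [223. 207.] 9952 zq [0.0347 0.0436 0.1607] [array([0.5557, 0.1384]), array([0.4418, 0.268 ]), np.float64(80.8732)]
screwdriver 0.78 [267. 140.] 246 zq [0.0103 0.0209 0.0284] [array([0.7798, 0.0233]), array([0.1837, 0.0252]), np.float64(88.792)]
carriage_knob 0.8 [219. 212.] 2460 zq [0.0487 0.0543 0.0607] [array([0.56  , 0.1636]), array([0.2131, 0.1731]), np.float64(80.7353)]
carriage_knob 0.28 [316. 147.] 246 zq [0.0093 0.0187 0.0245] [array([ 0.7487, -0.1621]), array([0.077 , 0.0798]), np.float64(44.2713)]
collar_grip 0.55 [230. 232.] 93 zq [0.1164 0.122  0.1276] [array([0.4824, 0.1105]), array([0.0333, 0.028 ]), np.float64(88.5863)]
```

View pics/scene2z.png

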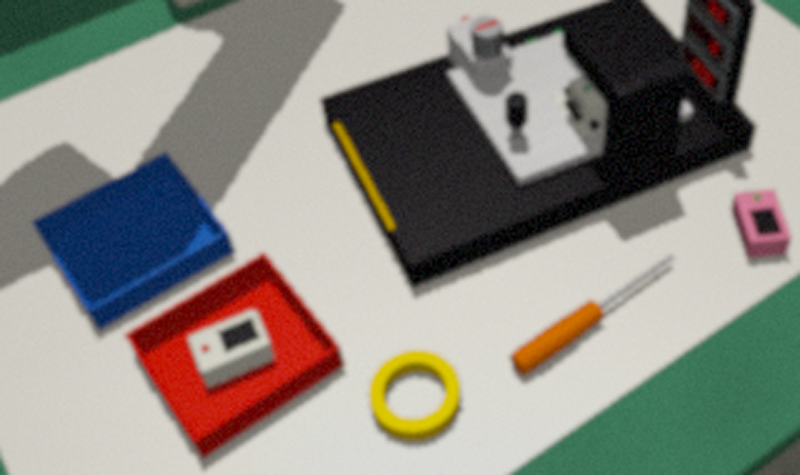

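View pics/top2z.png

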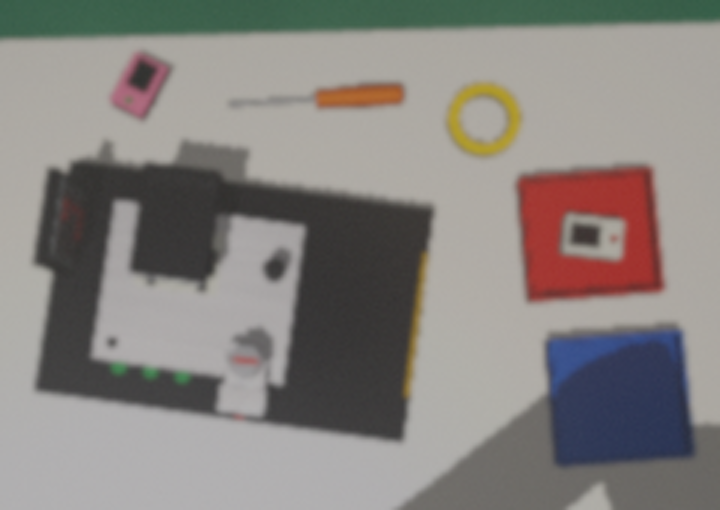

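```bash
cat > fit.py <<'E'
from h import *
from scipy.optimize import least_squares
np.set_printoptions(precision=4,suppress=True)
def rot(a): return np.array([[np.cos(a),-np.sin(a)],[np.sin(a),np.cos(a)]])
if __name__=='__main__':
  for n in ['top','scene']:
    p=bot.get_image(n); W=cloud(p); z=W[...,2]
    near=(np.hypot(W[...,0]-0.55,W[...,1]-0.12)<0.3)
    q=W[near&(z>0.036)&(z<0.045)][:,:2].astype(np.float32)
    r=cv2.minAreaRect(q); print(n,'base',r, len(q))
    q=W[near&(z>0.050)&(z<0.060)][:,:2].astype(np.float32)
    r=cv2.minAreaRect(q); print(n,'plate',r, len(q))
    for nm,c,zlo,zhi in [('collar',(0.487,0.108),0.118,0.130),('knob',(0.59,0.08),0.104,0.116)]:
        m=(np.hypot(W[...,0]-c[0],W[...,1]-c[1])<0.045)&(z>zlo)&(z<zhi)
        q=W[m]; print(n,nm,len(q),np.nanmedian(q,0),cv2.minEnclosingCircle(q[:,:2].astype(np.float32)))
    for t,h in [('collar_grip',.1095),('carriage_knob',.096),('fixture',0),('nest',.055),('press_head',.112)]:
        for l in bot.landmark_of(t,p)[:1]:
            print(t,l['confidence'],pt(p,l['uv'],h))
E
python3 fit.py
```

```text
top base ((0.5541859865188599, 0.12613914906978607), (0.47317829728126526, 0.37259700894355774), 61.82938003540039) 4321
top plate ((0.5610483884811401, 0.1342759132385254), (0.3515321910381317, 0.2194826304912567), 76.99917602539062) 2184
top collar 82 [0.4837 0.1093 0.1225] ((0.48237156867980957, 0.10865941643714905), 0.01737382262945175)
top knob 45 [0.5781 0.0766 0.1088] ((0.578681468963623, 0.07797988504171371), 0.011860789731144905)
collar_grip 0.6 [0.4788 0.1104 0.1095]
carriage_knob 0.96 [0.5702 0.0744 0.096 ]
fixture 0.6 [0.5389 0.0705 0.    ]
nest 0.8 [0.5995 0.1725 0.055 ]
press_head 0.57 [0.5993 0.1972 0.112 ]
scene base ((0.554051399230957, 0.1243402510881424), (0.41144129633903503, 0.26382288336753845), 80.59822845458984) 5563
scene plate ((0.5876573324203491, 0.18111006915569305), (0.30092641711235046, 0.2094775140285492), 65.06908416748047) 1888
scene collar 99 [0.4875 0.1082 0.1231] ((0.4860907196998596, 0.1090121790766716), 0.01816149242222309)
scene knob 59 [0.5843 0.0762 0.1095] ((0.5835220217704773, 0.07734323292970657), 0.012949579395353794)
collar_grip 0.54 [0.4853 0.1007 0.1095]
carriage_knob 0.58 [ 0.7964 -0.1877  0.096 ]
fixture 0.86 [0.5524 0.085  0.    ]
nest 0.86 [0.5919 0.187  0.055 ]
press_head 0.76 [0.6005 0.1754 0.112 ]
```

```bash
cat > go.py <<'E'
import sys
from h import *
np.set_printoptions(precision=4,suppress=True)
# go.py x y z jaw_az_deg : spin first, then tool-frame shift after that spin
o=bot.get_obs(); R=o['tcp_rot']; P=o['position']
az=np.degrees(np.arctan2(R[1,1],R[0,1]))
print('t',round(o['clock'],2),'P',P,'jaw',round(az,2),'q',o['qpos'],'F',o['force'],'w',round(o['width'],4))
if len(sys.argv)>3:
    T=np.array([float(v) for v in sys.argv[1:4]])
    ta=float(sys.argv[4]) if len(sys.argv)>4 else az
    d=(ta-az+180)%360-180
    s=-np.radians(d)
    c,sn=np.cos(s),np.sin(s)
    R2=R@np.array([[c,-sn,0],[sn,c,0],[0,0,1]])
    sh=R2.T@(T-P)
    print('spin',round(s,4),'shift',sh,'len',round(np.linalg.norm(sh),4))
E
python3 go.py 0.485 0.109 0.24 -93.4
```

```text
t 2.6 P [ 0.1804 -0.5984  0.2227] jaw -73.23 q [-1.297   0.4231  1.6299 -0.      1.0886 -0.019 ] F [-1.0677 -0.011   0.1109] w 0.0876
spin 0.3521 shift [ 0.2621 -0.7242 -0.0173] len 0.7704
```

```bash
python3 -m handwheel '[{"spin":0.117},{"spin":0.117},{"spin":0.118},{"tx":0.0164,"ty":-0.0453,"tz":-0.001},{"tx":0.0164,"ty":-0.0453,"tz":-0.001},{"tx":0.0164,"ty":-0.0453,"tz":-0.001},{"tx":0.0164,"ty":-0.0453,"tz":-0.001},{"tx":0.0164,"ty":-0.0453,"tz":-0.001}]'
python3 -m handwheel '[{"tx":0.0164,"ty":-0.0453,"tz":-0.001},{"tx":0.0164,"ty":-0.0453,"tz":-0.001},{"tx":0.0164,"ty":-0.0453,"tz":-0.001},{"tx":0.0164,"ty":-0.0453,"tz":-0.001},{"tx":0.0164,"ty":-0.0453,"tz":-0.001},{"tx":0.0164,"ty":-0.0453,"tz":-0.001},{"tx":0.0164,"ty":-0.0453,"tz":-0.001},{"tx":0.0164,"ty":-0.0453,"tz":-0.001}]'
python3 go.py 0.485 0.109 0.24 -93.4
```

```text
t 2.6 P [ 0.1804 -0.5984  0.2227] jaw -73.23 q [-1.297   0.4231  1.6299 -0.      1.0886 -0.019 ] F [-1.0677 -0.011   0.1109] w 0.0876
spin 0.3521 shift [ 0.2621 -0.7242 -0.0173] len 0.7704invalid input at $[0]: expected keys gripper, tx, ty, tz, spin
invalid input at $[0]: expected keys gripper, tx, ty, tz, spin
```

```bash
python3 -m handwheel '[{"gripper":0.086,"tx":0,"ty":0,"tz":0,"spin":0.117},{"gripper":0.086,"tx":0,"ty":0,"tz":0,"spin":0.117},{"gripper":0.086,"tx":0,"ty":0,"tz":0,"spin":0.118},{"gripper":0.086,"tx":0.0164,"ty":-0.0453,"tz":-0.001,"spin":0},{"gripper":0.086,"tx":0.0164,"ty":-0.0453,"tz":-0.001,"spin":0},{"gripper":0.086,"tx":0.0164,"ty":-0.0453,"tz":-0.001,"spin":0},{"gripper":0.086,"tx":0.0164,"ty":-0.0453,"tz":-0.001,"spin":0},{"gripper":0.086,"tx":0.0164,"ty":-0.0453,"tz":-0.001,"spin":0}]'
python3 go.py 0.485 0.109 0.24 -93.4
```

```text
clock: 3.4
position: [0.2761, -0.3755, 0.2278]
tcp_rot: [[0.998, -0.06, 0.0], [-0.06, -0.998, -0.0], [0.0, 0.0, -1.0]]
force: [0.6, -0.7, -0.6]
width: 0.0859
t 3.4 P [ 0.2761 -0.3755  0.2278] jaw -93.43 q [-0.9624  0.1805  1.9657  0.0002  0.995   0.6681] F [ 0.6418 -0.7155 -0.5837] w 0.0859
spin -0.0005 shift [ 0.1798 -0.496  -0.0122] len 0.5277
```

Works; continuing (11 more rows).

```bash
python3 -m handwheel '[{"gripper":0.086,"tx":0.0164,"ty":-0.0453,"tz":-0.001,"spin":0},{"gripper":0.086,"tx":0.0164,"ty":-0.0453,"tz":-0.001,"spin":0},{"gripper":0.086,"tx":0.0164,"ty":-0.0453,"tz":-0.001,"spin":0},{"gripper":0.086,"tx":0.0164,"ty":-0.0453,"tz":-0.001,"spin":0},{"gripper":0.086,"tx":0.0164,"ty":-0.0453,"tz":-0.001,"spin":0},{"gripper":0.086,"tx":0.0164,"ty":-0.0453,"tz":-0.001,"spin":0},{"gripper":0.086,"tx":0.0164,"ty":-0.0453,"tz":-0.001,"spin":0},{"gripper":0.086,"tx":0.0164,"ty":-0.0453,"tz":-0.001,"spin":0}]'
python3 go.py 0.485 0.109 0.24 -93.4
```

```text
clock: 4.2
position: [0.4287, -0.0211, 0.2361]
tcp_rot: [[0.998, -0.059, 0.001], [-0.059, -0.998, -0.0], [0.001, 0.0, -1.0]]
force: [1.4, -0.5, -0.0]
width: 0.0863
t 4.2 P [ 0.4287 -0.0211  0.2361] jaw -93.39 q [-0.0769  0.1099  2.0293 -0.0001  1.0013  1.553 ] F [ 1.3629 -0.5101 -0.0407] w 0.0863
spin 0.0003 shift [ 0.0485 -0.1332 -0.0038] len 0.1419
```

```bash
python3 -m handwheel '[{"gripper":0.086,"tx":0.0155,"ty":-0.0430,"tz":-0.001,"spin":0},{"gripper":0.086,"tx":0.0155,"ty":-0.0430,"tz":-0.001,"spin":0},{"gripper":0.086,"tx":0,"ty":0,"tz":0,"spin":0}]'
python3 go.py 0.485 0.109 0.24 -93.4
python3 - <<'E'
from h import *
np.set_printoptions(precision=4,suppress=True)
p=pic('wrist','w1.png'); W=cloud(p)
print(p['origin'],p['attitude'])
z=W[...,2]
q=W[(z>0.116)&(z<0.130)]; print(len(q),np.median(q,0),cv2.minEnclosingCircle(q[:,:2].astype(np.float32)))
for t in ['collar_grip','carriage_knob']:
  for l in bot.landmark_of(t,p)[:2]: print(t,l['confidence'],l['uv'],pt(p,l['uv'],.1095 if t[1]=='o' else .096))
E
```

```text
clock: 4.5
position: [0.4663, 0.0651, 0.2382]
tcp_rot: [[0.999, -0.054, 0.002], [-0.054, -0.999, 0.001], [0.002, -0.001, -1.0]]
force: [-1.4, 0.1, 0.0]
width: 0.0858
t 4.5 P [0.4663 0.0651 0.2382] jaw -93.11 q [0.1127 0.1726 1.9475 0.0011 1.0189 1.7373] F [-1.3946  0.1467  0.0007] w 0.0858
spin 0.005 shift [ 0.0161 -0.045  -0.0017] len 0.0478
[0.5398 0.0599 0.4002] [[-0.053  -0.9618 -0.2686]
 [-0.9986  0.0506  0.0159]
 [-0.0017  0.2691 -0.9631]]
1912 [0.5685 0.1743 0.1229] ((0.5611550807952881, 0.19015073776245117), 0.13064102828502655)
collar_grip 0.59 [214.1, 165.4] [0.4853 0.1076 0.1095]
carriage_knob 0.76 [236.5, 74.6] [0.5788 0.077  0.096 ]
```

View pics/w1.png

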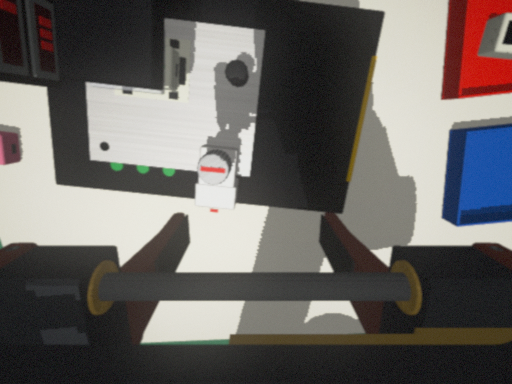

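```bash
cat > wr.py <<'E'
from h import *
import sys
np.set_printoptions(precision=4,suppress=True)
p=pic('wrist',sys.argv[1]); W=cloud(p); z=W[...,2]
for nm,c,lo,hi in [('collar',(.485,.109),.117,.145),('knob',(.581,.077),.105,.115)]:
    if len(sys.argv)>3 and nm=='knob': c=(float(sys.argv[2]),float(sys.argv[3]))
    m=(np.hypot(W[...,0]-c[0],W[...,1]-c[1])<0.035)&(z>lo)&(z<hi)
    q=W[m]
    if len(q)<20: print(nm,'none');continue
    zt=np.median(q[:,2]); q=q[np.abs(q[:,2]-zt)<.004]
    k=np.abs(z-zt)<.004; k&=m
    ct=max(cv2.findContours(k.astype(np.uint8),0,1)[0],key=cv2.contourArea)
    cw=np.array([W[v,u] for u,v in ct[:,0]])
    print(nm,len(q),'ztop',zt,'mean',q.mean(0),cv2.minEnclosingCircle(cw[:,:2].astype(np.float32)))
E
python3 wr.py w2.png
```

```text
collar 797 ztop 0.12320991963114136 mean [0.4847 0.1065 0.1232] ((0.4843953847885132, 0.10666390508413315), 0.01723829098045826)
knob 460 ztop 0.10947340386006105 mean [0.5799 0.0761 0.1093] ((0.5801230669021606, 0.07618796080350876), 0.011930540204048157)
```

```bash
python3 go.py 0.4845 0.1075 0.093 -93.4
```

```text
t 4.7 P [0.4635 0.0602 0.2375] jaw -93.41 q [ 0.1038  0.1699  1.9529 -0.0003  1.0196  1.7344] F [-0.2923 -0.0472 -0.3205] w 0.0859
spin -0.0002 shift [ 0.0183 -0.0485  0.1444] len 0.1535
```

```bash
python3 -m handwheel '[{"gripper":0.07,"tx":0.0091,"ty":-0.0243,"tz":0.010,"spin":0},{"gripper":0.07,"tx":0.0091,"ty":-0.0243,"tz":0.010,"spin":0},{"gripper":0.07,"tx":0,"ty":0,"tz":0.040,"spin":0},{"gripper":0.07,"tx":0,"ty":0,"tz":0.040,"spin":0},{"gripper":0.07,"tx":0,"ty":0,"tz":0.020,"spin":0},{"gripper":0.07,"tx":0,"ty":0,"tz":0,"spin":0}]'
python3 go.py 0.4845 0.1075 0.093 -93.4
```

```text
clock: 5.3
position: [0.4827, 0.1063, 0.1152]
tcp_rot: [[0.998, -0.062, -0.006], [-0.062, -0.998, -0.001], [-0.006, 0.002, -1.0]]
force: [0.0, -0.1, -0.7]
width: 0.0698
t 5.3 P [0.4827 0.1063 0.1152] jaw -93.53 q [ 0.1928  0.401   1.9847 -0.0002  0.7621  1.8253] F [ 0.0439 -0.1039 -0.7355] w 0.0698
spin -0.0022 shift [ 0.0019 -0.0013  0.0222] len 0.0223
```

```bash
python3 -m handwheel '[{"gripper":0.07,"tx":0.001,"ty":-0.001,"tz":0.0115,"spin":0},{"gripper":0.07,"tx":0,"ty":0,"tz":0.0115,"spin":0},{"gripper":0.04,"tx":0,"ty":0,"tz":0,"spin":0},{"gripper":0.04,"tx":0,"ty":0,"tz":0,"spin":0},{"gripper":0.04,"tx":0,"ty":0,"tz":0,"spin":0}]'
python3 go.py 0.4845 0.1075 0.093 -93.4
```

```text
clock: 5.8
position: [0.4867, 0.1093, 0.0953]
tcp_rot: [[0.998, -0.059, 0.001], [-0.059, -0.998, 0.0], [0.001, -0.0, -1.0]]
force: [0.7, 0.9, -0.1]
width: 0.0493
t 5.8 P [0.4867 0.1093 0.0953] jaw -93.39 q [ 0.1972  0.4389  1.9886 -0.      0.7129  1.8271] F [ 0.6578  0.9438 -0.1415] w 0.0493
spin 0.0002 shift [-0.0021  0.002   0.0023] len 0.0037
```

```bash
python3 -m handwheel '[{"gripper":0.04,"tx":-0.0015,"ty":0.001,"tz":0.001,"spin":0},{"gripper":0.02,"tx":0,"ty":0,"tz":0,"spin":0},{"gripper":0.02,"tx":0,"ty":0,"tz":0,"spin":0},{"gripper":0.02,"tx":0,"ty":0,"tz":0,"spin":0},{"gripper":0.02,"tx":0,"ty":0,"tz":0,"spin":0}]'
python3 go.py 0.4845 0.1075 0.093 -93.4
```

```text
clock: 6.3
position: [0.4846, 0.1084, 0.0939]
tcp_rot: [[0.998, -0.059, -0.0], [-0.059, -0.998, 0.0], [-0.0, -0.0, -1.0]]
force: [-1.7, -1.0, 4.3]
width: 0.0335
t 6.3 P [0.4846 0.1084 0.0939] jaw -93.39 q [0.196  0.4394 1.9931 0.     0.7091 1.826 ] F [-1.7452 -0.9685  4.3242] w 0.0335
spin 0.0001 shift [-0.      0.0009  0.0009] len 0.0012
```

```bash
python3 -m handwheel '[{"gripper":0.02,"tx":0,"ty":0,"tz":-0.005,"spin":0},{"gripper":0.02,"tx":0,"ty":0,"tz":-0.005,"spin":0},{"gripper":0.02,"tx":0,"ty":0,"tz":-0.0042,"spin":0},{"gripper":0.02,"tx":0,"ty":0,"tz":0,"spin":0},{"gripper":0.02,"tx":0,"ty":0,"tz":0,"spin":0}]'
python3 go.py
```

```text
clock: 6.8
position: [0.4845, 0.1084, 0.1077]
tcp_rot: [[0.998, -0.059, -0.0], [-0.059, -0.998, 0.0], [-0.0, -0.0, -1.0]]
force: [2.7, 0.5, -12.5]
width: 0.0338
t 6.8 P [0.4845 0.1084 0.1077] jaw -93.39 q [0.1961 0.4146 1.9874 0.0001 0.7398 1.826 ] F [  2.7095   0.5362 -12.4822] w 0.0338
```

Lifted 13.8 mm with about 11–12 N of spring force; now turning anticlockwise.

```bash
python3 -m handwheel '[{"gripper":0.02,"tx":0,"ty":0,"tz":0,"spin":-0.14},{"gripper":0.02,"tx":0,"ty":0,"tz":0,"spin":-0.14},{"gripper":0.02,"tx":0,"ty":0,"tz":0,"spin":-0.14},{"gripper":0.02,"tx":0,"ty":0,"tz":0,"spin":-0.14},{"gripper":0.02,"tx":0,"ty":0,"tz":0,"spin":-0.14},{"gripper":0.02,"tx":0,"ty":0,"tz":0,"spin":-0.14},{"gripper":0.02,"tx":0,"ty":0,"tz":0,"spin":-0.14}]'
python3 go.py; python3 - <<'E'
from rig import bot
print(bot.get_obs()['ft_torque'])
E
```

```text
clock: 7.5
position: [0.4844, 0.1087, 0.1076]
tcp_rot: [[0.601, 0.799, -0.001], [0.799, -0.601, 0.0], [-0.0, -0.001, -1.0]]
force: [2.1, 2.8, -11.5]
width: 0.033
t 7.5 P [0.4844 0.1087 0.1076] jaw -36.93 q [0.1964 0.4149 1.9874 0.0008 0.7399 0.8402] F [  2.1197   2.7711 -11.5206] w 0.033
[ 0.60267086 -0.34016283 -0.01481343]
```

```bash
python3 -m handwheel '[{"gripper":0.02,"tx":0,"ty":0,"tz":0,"spin":-0.14},{"gripper":0.02,"tx":0,"ty":0,"tz":0,"spin":-0.14},{"gripper":0.02,"tx":0,"ty":0,"tz":0,"spin":-0.14},{"gripper":0.02,"tx":0,"ty":0,"tz":0,"spin":0},{"gripper":0.02,"tx":0,"ty":0,"tz":0.001,"spin":0},{"gripper":0.02,"tx":0,"ty":0,"tz":0,"spin":0}]'
python3 go.py; python3 wr.py w3.png
```

```text
clock: 8.1
position: [0.4842, 0.1087, 0.1066]
tcp_rot: [[0.232, 0.973, -0.001], [0.973, -0.232, 0.0], [0.0, -0.001, -1.0]]
force: [0.0, 5.6, -11.9]
width: 0.0336
t 8.1 P [0.4842 0.1087 0.1066] jaw -13.39 q [0.1964 0.4166 1.988  0.0008 0.7378 0.4295] F [  0.0053   5.6118 -11.9408] w 0.0336
collar 2914 ztop 0.13554178128962685 mean [0.485  0.1104 0.1356] ((0.48684415221214294, 0.1179463192820549), 0.026314428076148033)
knob 941 ztop 0.1094191732203407 mean [0.5797 0.0785 0.1092] ((0.5803278684616089, 0.07706354558467865), 0.0121122682467103)
```

```bash
python3 -m handwheel '[{"gripper":0.02,"tx":0,"ty":0,"tz":0.0012,"spin":0},{"gripper":0.06,"tx":0,"ty":0,"tz":0,"spin":0},{"gripper":0.06,"tx":0,"ty":0,"tz":0,"spin":0},{"gripper":0.06,"tx":0,"ty":0,"tz":0,"spin":0},{"gripper":0.06,"tx":0,"ty":0,"tz":0,"spin":0}]'
python3 go.py; python3 wr.py w4.png
```

```text
clock: 8.65
position: [0.4851, 0.1082, 0.1061]
tcp_rot: [[0.229, 0.973, 0.001], [0.973, -0.229, -0.0], [0.0, 0.001, -1.0]]
force: [-0.3, 0.6, -0.3]
width: 0.0591
t 8.65 P [0.4851 0.1082 0.1061] jaw -13.22 q [ 0.1957  0.4176  1.9877 -0.0003  0.7354  0.4266] F [-0.3029  0.5936 -0.3467] w 0.0591
collar 2906 ztop 0.1345322061607911 mean [0.4847 0.1098 0.1346] ((0.4842756688594818, 0.10783078521490097), 0.017782997339963913)
knob 653 ztop 0.10932877804468817 mean [0.58   0.0816 0.109 ] ((0.5802323818206787, 0.07753869146108627), 0.011768938973546028)
```

View pics/w4.png

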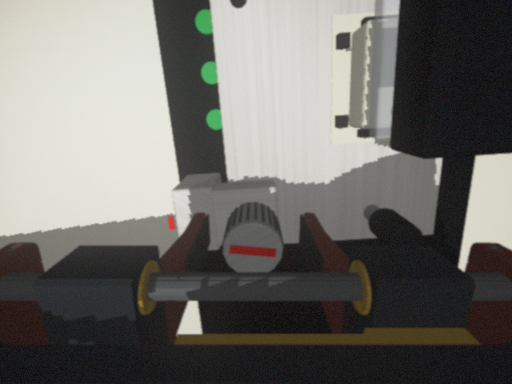

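```bash
python3 go.py 0.581 0.0773 0.155 -9.4
```

```text
t 8.7 P [0.4849 0.1083 0.106 ] jaw -13.21 q [ 0.1958  0.4178  1.9878 -0.0002  0.7353  0.4264] F [ 0.7659  0.7161 -0.8497] w 0.0598
spin -0.0664 shift [-0.0149  0.0999 -0.0489] len 0.1122
```

```bash
python3 -m handwheel '[{"gripper":0.06,"tx":0,"ty":0,"tz":-0.025,"spin":0},{"gripper":0.06,"tx":0,"ty":0,"tz":-0.025,"spin":0},{"gripper":0.06,"tx":0,"ty":0,"tz":0,"spin":-0.066},{"gripper":0.06,"tx":-0.005,"ty":0.0333,"tz":0,"spin":0},{"gripper":0.06,"tx":-0.005,"ty":0.0333,"tz":0,"spin":0},{"gripper":0.06,"tx":-0.005,"ty":0.0333,"tz":0,"spin":0},{"gripper":0.06,"tx":0,"ty":0,"tz":0,"spin":0},{"gripper":0.06,"tx":0,"ty":0,"tz":0,"spin":0}]'
python3 go.py 0.581 0.0773 0.079 -9.4; python3 wr.py w5.png
```

```text
clock: 9.5
position: [0.5805, 0.077, 0.1553]
tcp_rot: [[0.164, 0.986, -0.001], [0.986, -0.164, -0.0], [-0.0, -0.001, -1.0]]
force: [-0.0, -0.3, -0.2]
width: 0.0602
t 9.5 P [0.5805 0.077  0.1553] jaw -9.45 q [0.1114 0.4513 1.7666 0.0001 0.9246 0.2764] F [-0.0042 -0.3141 -0.2147] w 0.0602
spin -0.0009 shift [0.0004 0.0005 0.0763] len 0.0763
collar 1719 ztop 0.13457259175878009 mean [0.4858 0.1083 0.1347] ((0.48469245433807373, 0.10766321420669556), 0.017771849408745766)
knob 601 ztop 0.10943436113780303 mean [0.5808 0.0778 0.1093] ((0.5806175470352173, 0.07674562186002731), 0.011978504247963428)
```

View pics/w5.png

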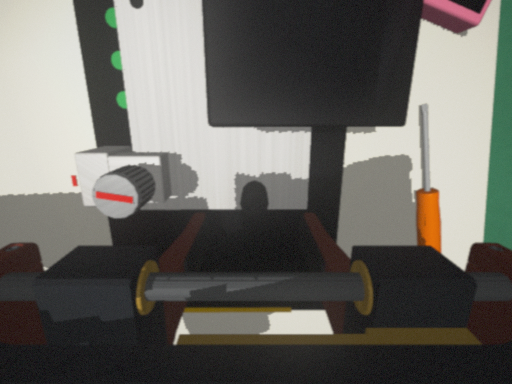

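```bash
python3 -m handwheel '[{"gripper":0.06,"tx":0,"ty":0,"tz":0.03,"spin":0},{"gripper":0.06,"tx":0,"ty":0,"tz":0.03,"spin":0},{"gripper":0.06,"tx":0,"ty":0,"tz":0.016,"spin":0},{"gripper":0.03,"tx":0,"ty":0,"tz":0,"spin":0},{"gripper":0.03,"tx":0,"ty":0,"tz":0,"spin":0},{"gripper":0.01,"tx":0,"ty":0,"tz":0,"spin":0},{"gripper":0.01,"tx":0,"ty":0,"tz":0,"spin":0},{"gripper":0.01,"tx":0,"ty":0,"tz":0,"spin":0}]'
python3 go.py
```

```text
clock: 10.35
position: [0.5804, 0.0774, 0.0805]
tcp_rot: [[0.163, 0.987, -0.0], [0.987, -0.163, 0.0], [0.0, -0.001, -1.0]]
force: [-9.2, 2.4, 13.0]
width: 0.0242
t 10.35 P [0.5804 0.0774 0.0805] jaw -9.41 q [0.1121 0.5607 1.8003 0.0005 0.781  0.2759] F [-9.1801  2.4318 13.0303] w 0.0242
```

```bash
python3 -m handwheel '[{"gripper":0.01,"tx":-0.01,"ty":0,"tz":0,"spin":0},{"gripper":0.01,"tx":-0.02,"ty":0,"tz":0,"spin":0},{"gripper":0.01,"tx":-0.03,"ty":0,"tz":0,"spin":0},{"gripper":0.01,"tx":-0.03,"ty":0,"tz":0,"spin":0},{"gripper":0.01,"tx":-0.03,"ty":0,"tz":0,"spin":0},{"gripper":0.01,"tx":-0.02,"ty":0,"tz":0,"spin":0},{"gripper":0.01,"tx":-0.009,"ty":0,"tz":0,"spin":0},{"gripper":0.01,"tx":0,"ty":0,"tz":0,"spin":0}]'
python3 go.py 0.556 -0.0706 0.0805
```

```text
clock: 11.15
position: [0.5562, -0.0707, 0.0806]
tcp_rot: [[0.165, 0.986, 0.0], [0.986, -0.165, 0.0], [0.0, 0.0, -1.0]]
force: [-4.1, -2.0, 6.3]
width: 0.0235
t 11.15 P [ 0.5562 -0.0707  0.0806] jaw -9.48 q [-0.1478  0.5329  1.8572  0.0002  0.7515  0.0175] F [-4.0867 -2.0204  6.2694] w 0.0235
spin -0.0 shift [ 0.0001 -0.0002  0.0001] len 0.0002
```

```bash
python3 -m handwheel '[{"gripper":0.01,"tx":-0.001,"ty":0,"tz":0,"spin":0},{"gripper":0.01,"tx":-0.001,"ty":0,"tz":0,"spin":0},{"gripper":0.01,"tx":0,"ty":0,"tz":0,"spin":0}]'
python3 go.py
```

```text
clock: 11.45
position: [0.5561, -0.071, 0.0806]
tcp_rot: [[0.164, 0.987, 0.0], [0.987, -0.164, 0.001], [0.001, 0.0, -1.0]]
force: [-2.2, 4.4, 6.4]
width: 0.0238
t 11.45 P [ 0.5561 -0.071   0.0806] jaw -9.41 q [-0.1488  0.5328  1.8572  0.0015  0.7514  0.0144] F [-2.179   4.3872  6.4032] w 0.0238
```

```bash
python3 -m handwheel '[{"gripper":0.05,"tx":0,"ty":0,"tz":0,"spin":0},{"gripper":0.06,"tx":0,"ty":0,"tz":0,"spin":0},{"gripper":0.06,"tx":0,"ty":0,"tz":0,"spin":0},{"gripper":0.06,"tx":0,"ty":0,"tz":-0.04,"spin":0},{"gripper":0.06,"tx":0,"ty":0,"tz":-0.04,"spin":0},{"gripper":0.06,"tx":0,"ty":0,"tz":0,"spin":0},{"gripper":0.06,"tx":0,"ty":0,"tz":0,"spin":0}]'
python3 go.py 0.4848 0.1082 0.160 -13.3;python3 wr.py w6.png .556 -.071
```

```text
clock: 12.15
position: [0.5567, -0.0719, 0.1605]
tcp_rot: [[0.163, 0.987, 0.002], [0.987, -0.163, -0.0], [-0.0, 0.002, -1.0]]
force: [0.1, 0.6, -0.0]
width: 0.06
t 12.15 P [ 0.5567 -0.0719  0.1605] jaw -9.4 q [-0.1496  0.4108  1.8198 -0.0001  0.9087  0.0145] F [ 0.0778  0.6262 -0.0347] w 0.06
spin 0.068 shift [ 0.1587 -0.1114  0.0003] len 0.1939
collar none
knob 580 ztop 0.10944066882393633 mean [ 0.5566 -0.0703  0.1093] ((0.5564843416213989, -0.07068570703268051), 0.01181698776781559)
```

View pics/w6.png

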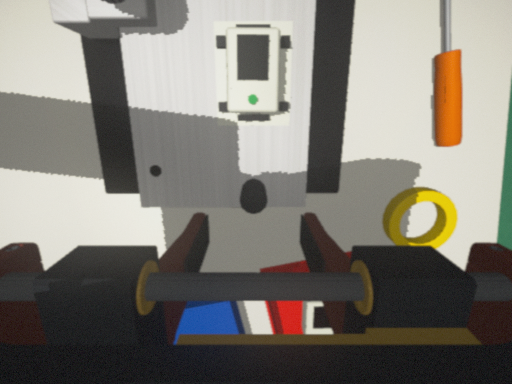

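```bash
python3 -m handwheel '[{"gripper":0.06,"tx":0,"ty":0,"tz":-0.005,"spin":0.068},{"gripper":0.06,"tx":0.0397,"ty":-0.0279,"tz":0,"spin":0},{"gripper":0.06,"tx":0.0397,"ty":-0.0279,"tz":0,"spin":0},{"gripper":0.06,"tx":0.0397,"ty":-0.0278,"tz":0,"spin":0},{"gripper":0.06,"tx":0.0397,"ty":-0.0278,"tz":0,"spin":0},{"gripper":0.06,"tx":0,"ty":0,"tz":0,"spin":0},{"gripper":0.06,"tx":0,"ty":0,"tz":0,"spin":0},{"gripper":0.06,"tx":0,"ty":0,"tz":0,"spin":0}]'
python3 go.py 0.4848 0.1082 0.106 -13.3;python3 wr.py w7.png .556 -.071
```

```text
clock: 13.0
position: [0.4842, 0.1077, 0.1639]
tcp_rot: [[0.23, 0.973, -0.001], [0.973, -0.23, -0.001], [-0.001, -0.001, -1.0]]
force: [0.2, 0.6, -0.4]
width: 0.06
t 13.0 P [0.4842 0.1077 0.1639] jaw -13.31 q [ 0.1951  0.3202  1.9558 -0.0003  0.8669  0.4276] F [ 0.1652  0.5652 -0.4269] w 0.06
spin -0.0002 shift [0.0007 0.0006 0.0579] len 0.0579
collar 1461 ztop 0.13464273827249718 mean [0.4846 0.1088 0.1347] ((0.484293669462204, 0.1079925000667572), 0.017427289858460426)
knob none
```

View pics/w7.png

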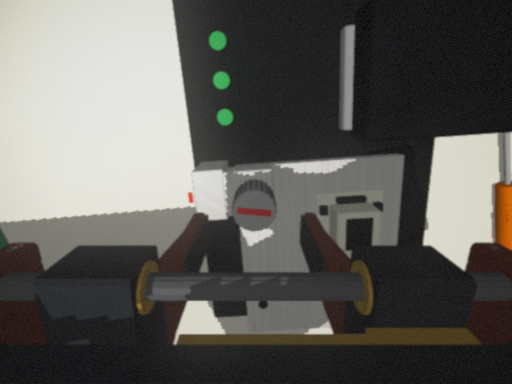

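```bash
python3 -m handwheel '[{"gripper":0.06,"tx":0.0005,"ty":0.0005,"tz":0.03,"spin":0},{"gripper":0.06,"tx":0,"ty":0,"tz":0.018,"spin":0},{"gripper":0.06,"tx":0,"ty":0,"tz":0.01,"spin":0},{"gripper":0.04,"tx":0,"ty":0,"tz":0,"spin":0},{"gripper":0.02,"tx":0,"ty":0,"tz":0,"spin":0},{"gripper":0.02,"tx":0,"ty":0,"tz":0,"spin":0},{"gripper":0.02,"tx":0,"ty":0,"tz":0,"spin":0},{"gripper":0.02,"tx":0,"ty":0,"tz":-0.001,"spin":0}]'
python3 go.py
```

```text
clock: 13.85
position: [0.4843, 0.1089, 0.1078]
tcp_rot: [[0.23, 0.973, -0.0], [0.973, -0.23, 0.0], [0.0, -0.001, -1.0]]
force: [-0.1, 1.4, -9.7]
width: 0.0334
t 13.85 P [0.4843 0.1089 0.1078] jaw -13.3 q [0.1971 0.4144 1.9873 0.0004 0.7403 0.4288] F [-0.0638  1.4028 -9.7209] w 0.0334
```

```bash
python3 -m handwheel '[{"gripper":0.02,"tx":0,"ty":0,"tz":0,"spin":0.14},{"gripper":0.02,"tx":0,"ty":0,"tz":0,"spin":0.14},{"gripper":0.02,"tx":0,"ty":0,"tz":0,"spin":0.14},{"gripper":0.02,"tx":0,"ty":0,"tz":0,"spin":0.14},{"gripper":0.02,"tx":0,"ty":0,"tz":0,"spin":0.14},{"gripper":0.02,"tx":0,"ty":0,"tz":0,"spin":0.14},{"gripper":0.02,"tx":0,"ty":0,"tz":0,"spin":0.14},{"gripper":0.02,"tx":0,"ty":0,"tz":0,"spin":0.14}]'
python3 -m handwheel '[{"gripper":0.02,"tx":0,"ty":0,"tz":0,"spin":0.14},{"gripper":0.02,"tx":0,"ty":0,"tz":0,"spin":0.14},{"gripper":0.02,"tx":0,"ty":0,"tz":0,"spin":0.04},{"gripper":0.02,"tx":0,"ty":0,"tz":0,"spin":0}]'
python3 go.py; python3 -c "
from rig import bot
print(bot.get_obs()['ft_torque'])"
```

```text
clock: 14.65
position: [0.4847, 0.1085, 0.1072]
tcp_rot: [[0.977, 0.212, -0.0], [0.212, -0.977, -0.001], [-0.0, 0.001, -1.0]]
force: [2.0, -1.6, -10.4]
width: 0.0334
clock: 15.05
position: [0.4846, 0.1084, 0.1072]
tcp_rot: [[0.995, -0.1, -0.0], [-0.1, -0.995, -0.001], [-0.0, 0.001, -1.0]]
force: [2.1, -3.0, -11.1]
width: 0.033
t 15.05 P [0.4846 0.1084 0.1072] jaw -95.72 q [ 0.1966  0.4158  1.9872 -0.0015  0.7391  1.8683] F [  2.0841  -3.044  -11.0737] w 0.033
[-0.5410689  -0.34600793  0.46133715]
```

```bash
python3 -m handwheel '[{"gripper":0.02,"tx":0,"ty":0,"tz":0.004,"spin":0},{"gripper":0.02,"tx":0,"ty":0,"tz":0.004,"spin":0},{"gripper":0.02,"tx":0,"ty":0,"tz":0.004,"spin":0},{"gripper":0.02,"tx":0,"ty":0,"tz":0.001,"spin":0},{"gripper":0.06,"tx":0,"ty":0,"tz":0,"spin":0},{"gripper":0.06,"tx":0,"ty":0,"tz":0,"spin":0},{"gripper":0.06,"tx":0,"ty":0,"tz":0,"spin":0}]'
python3 go.py;python3 wr.py w8.png
```

```text
clock: 15.75
position: [0.4853, 0.1092, 0.095]
tcp_rot: [[0.995, -0.101, 0.001], [-0.101, -0.995, 0.001], [0.001, -0.001, -1.0]]
force: [-0.4, -0.5, 0.2]
width: 0.0542
t 15.75 P [0.4853 0.1092 0.095 ] jaw -95.82 q [0.1971 0.4379 1.9916 0.0008 0.7109 1.8688] F [-0.3504 -0.5173  0.218 ] w 0.0542
collar 2808 ztop 0.1234329486851497 mean [0.4868 0.1074 0.1232] ((0.48422864079475403, 0.10717050731182098), 0.01754726842045784)
knob none
```

View pics/w8.png

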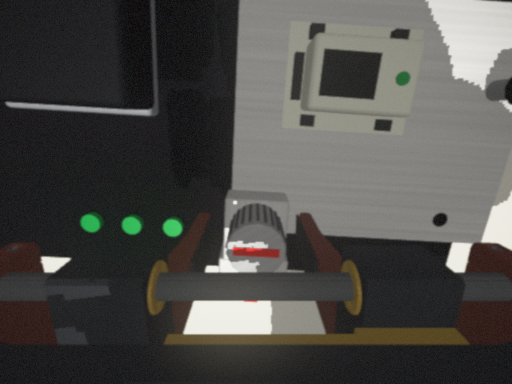

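```bash
python3 go.py 0.5736 0.0327 0.155 -9.4
python3 -m handwheel '[{"gripper":0.06,"tx":0,"ty":0,"tz":-0.03,"spin":0},{"gripper":0.06,"tx":0,"ty":0,"tz":-0.03,"spin":0},{"gripper":0.06,"tx":0,"ty":0,"tz":0,"spin":-0.145},{"gripper":0.06,"tx":0,"ty":0,"tz":0,"spin":-0.145},{"gripper":0.06,"tx":0,"ty":0,"tz":0,"spin":-0.145},{"gripper":0.06,"tx":0,"ty":0,"tz":0,"spin":-0.145},{"gripper":0.07,"tx":0,"ty":0,"tz":0,"spin":-0.145},{"gripper":0.07,"tx":0,"ty":0,"tz":0,"spin":-0.145}]'
python3 -m handwheel '[{"gripper":0.07,"tx":0,"ty":0,"tz":0,"spin":-0.145},{"gripper":0.07,"tx":0,"ty":0,"tz":0,"spin":-0.145},{"gripper":0.07,"tx":0,"ty":0,"tz":0,"spin":-0.145},{"gripper":0.07,"tx":0,"ty":0,"tz":0,"spin":-0.145},{"gripper":0.07,"tx":0,"ty":0,"tz":0,"spin":-0.057},{"gripper":0.07,"tx":0,"ty":0,"tz":0,"spin":0}]'
python3 go.py 0.5736 0.0327 0.155 -9.4
```

```text
t 15.8 P [0.4852 0.1091 0.0949] jaw -95.81 q [0.1971 0.438  1.9917 0.0006 0.711  1.8688] F [ 0.3953  0.4471 -0.2632] w 0.0581
spin -1.5082 shift [-0.0609  0.0997 -0.0601] len 0.1314
clock: 16.6
position: [0.4849, 0.1091, 0.1547]
tcp_rot: [[0.715, 0.7, 0.0], [0.7, -0.715, 0.0], [0.0, -0.0, -1.0]]
force: [0.6, -0.6, 0.1]
width: 0.0698
clock: 17.2
position: [0.4848, 0.109, 0.1547]
tcp_rot: [[0.164, 0.986, 0.0], [0.986, -0.164, 0.0], [0.0, 0.0, -1.0]]
force: [-0.0, 0.0, 0.6]
width: 0.0698
t 17.2 P [0.4848 0.109  0.1547] jaw -9.44 q [0.197  0.3356 1.9608 0.0004 0.845  0.3615] F [-0.008   0.0394  0.5775] w 0.0698
spin -0.0007 shift [-0.0608  0.1    -0.0003] len 0.117
```

```bash
python3 -m handwheel '[{"gripper":0.07,"tx":-0.0203,"ty":0.0333,"tz":0,"spin":0},{"gripper":0.07,"tx":-0.0203,"ty":0.0333,"tz":0,"spin":0},{"gripper":0.07,"tx":-0.0203,"ty":0.0333,"tz":0,"spin":0},{"gripper":0.07,"tx":0,"ty":0,"tz":0,"spin":0},{"gripper":0.07,"tx":0,"ty":0,"tz":0,"spin":0}]'
python3 go.py 0.5736 0.0327 0.057 -9.4
python3 - <<'E'
from h import *
np.set_printoptions(precision=4,suppress=True)
p=pic('wrist','w9.png'); W=cloud(p); z=W[...,2]
m=(np.hypot(W[...,0]-.5736,W[...,1]-.0327)<0.05)&(z>.079)&(z<.092)
q=W[m]; print(len(q),q.mean(0),np.median(q[:,2]),cv2.minAreaRect(q[:,:2].astype(np.float32)))
for l in bot.landmark_of('module',p)[:2]: print(l['confidence'],l['uv'],pt(p,l['uv'],.055))
for l in bot.landmark_of('nest',p)[:2]: print(l['confidence'],l['uv'],pt(p,l['uv'],.055))
E
```

```text
clock: 17.7
position: [0.5733, 0.0319, 0.1543]
tcp_rot: [[0.167, 0.986, -0.001], [0.986, -0.167, 0.0], [0.0, -0.001, -1.0]]
force: [-0.2, 0.4, 0.1]
width: 0.0703
t 17.7 P [0.5733 0.0319 0.1543] jaw -9.61 q [0.0348 0.4377 1.793  0.0003 0.9117 0.2024] F [-0.2043  0.4168  0.0787] w 0.0703
spin -0.0038 shift [0.0008 0.0003 0.0973] len 0.0973
3323 [0.5735 0.0344 0.0847] 0.08478803439694718 ((0.5732045769691467, 0.032666001468896866), (0.06573347002267838, 0.044061269611120224), 80.43504333496094)
0.89 [253.2, 185.3] [0.5725 0.0332 0.055 ]
```

View pics/w9.png

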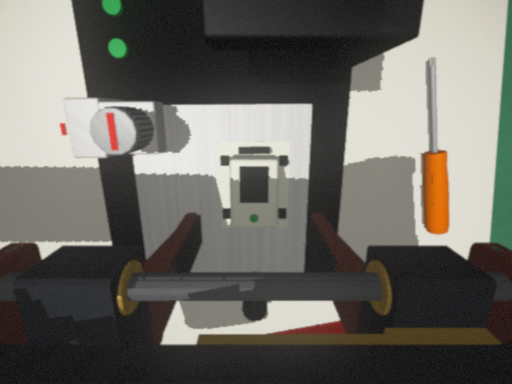

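```bash
python3 -m handwheel '[{"gripper":0.07,"tx":0.0008,"ty":0,"tz":0.035,"spin":0},{"gripper":0.07,"tx":0,"ty":0,"tz":0.03,"spin":0},{"gripper":0.07,"tx":0,"ty":0,"tz":0.02,"spin":0},{"gripper":0.07,"tx":0,"ty":0,"tz":0.0095,"spin":0},{"gripper":0.07,"tx":0,"ty":0,"tz":0,"spin":0},{"gripper":0.07,"tx":0,"ty":0,"tz":0,"spin":0}]'
python3 go.py 0.5732 0.0327 0.059
```

```text
clock: 18.45
position: [0.5738, 0.0335, 0.061]
tcp_rot: [[0.164, 0.986, 0.001], [0.986, -0.164, 0.0], [0.0, 0.001, -1.0]]
force: [-0.9, 0.4, 0.6]
width: 0.0698
t 18.45 P [0.5738 0.0335 0.061 ] jaw -9.43 q [0.0376 0.5799 1.8311 0.0001 0.7297 0.2022] F [-0.8865  0.4002  0.5728] w 0.0698
spin -0.0 shift [-0.0009 -0.0005  0.002 ] len 0.0022
```

```bash
python3 -m handwheel '[{"gripper":0.05,"tx":-0.0005,"ty":-0.0004,"tz":0.001,"spin":0},{"gripper":0.05,"tx":0,"ty":0,"tz":0,"spin":0},{"gripper":0.03,"tx":0,"ty":0,"tz":0,"spin":0},{"gripper":0.03,"tx":0,"ty":0,"tz":0,"spin":0},{"gripper":0.03,"tx":0,"ty":0,"tz":0,"spin":0},{"gripper":0.03,"tx":0,"ty":0,"tz":0,"spin":0}]'
python3 go.py
```

```text
clock: 19.05
position: [0.5733, 0.0326, 0.0597]
tcp_rot: [[0.164, 0.986, 0.001], [0.986, -0.164, 0.0], [0.0, 0.001, -1.0]]
force: [-1.5, -0.5, 6.2]
width: 0.0439
t 19.05 P [0.5733 0.0326 0.0597] jaw -9.46 q [0.0361 0.5814 1.8325 0.     0.7271 0.2013] F [-1.473  -0.5294  6.2028] w 0.0439
```

```bash
python3 -m handwheel '[{"gripper":0.03,"tx":0,"ty":0,"tz":-0.005,"spin":0},{"gripper":0.03,"tx":0,"ty":0,"tz":-0.01,"spin":0},{"gripper":0.03,"tx":0,"ty":0,"tz":-0.02,"spin":0},{"gripper":0.03,"tx":0,"ty":0,"tz":-0.03,"spin":0},{"gripper":0.03,"tx":0,"ty":0,"tz":-0.03,"spin":0},{"gripper":0.03,"tx":0,"ty":0,"tz":-0.005,"spin":0},{"gripper":0.03,"tx":0,"ty":0,"tz":0,"spin":0},{"gripper":0.03,"tx":0,"ty":0,"tz":0,"spin":0}]'
python3 go.py
python3 - <<'E'
from h import *
np.set_printoptions(precision=4,suppress=True)
p=pic('wrist','w10.png')
for n in ['scene','top']:
    p=pic(n,n+'10.png'); W=cloud(p); z=W[...,2]
    m=(np.hypot(W[...,0]-.4345,W[...,1]+.300)<0.13)&(z>.025)&(z<.045)
    m&=(W[...,0]<.53)
    q=W[m]; print(n,len(q),cv2.minAreaRect(q[:,:2].astype(np.float32)))
    for l in bot.landmark_of('blue_tray',p)[:2]: print(l['confidence'],l['uv'],pt(p,l['uv'],.0))
E
```

```text
clock: 19.85
position: [0.5722, 0.0327, 0.1582]
tcp_rot: [[0.164, 0.986, -0.002], [0.986, -0.164, -0.0], [-0.0, -0.002, -1.0]]
force: [0.3, -0.0, -1.4]
width: 0.0439
t 19.85 P [0.5722 0.0327 0.1582] jaw -9.45 q [ 0.0363  0.4313  1.7925 -0.      0.9195  0.2012] F [ 0.317  -0.0238 -1.389 ] w 0.0439
scene 589 ((0.4362121820449829, -0.2984432578086853), (0.14439630508422852, 0.15069183707237244), 2.6116273403167725)
0.96 [104.8, 227.2] [ 0.4302 -0.2987  0.    ]
top 266 ((0.4323158264160156, -0.2994227111339569), (0.14034423232078552, 0.1515827178955078), 2.7336864471435547)
0.78 [352.8, 244.2] [ 0.4245 -0.2943  0.    ]
```

View pics/w10.png

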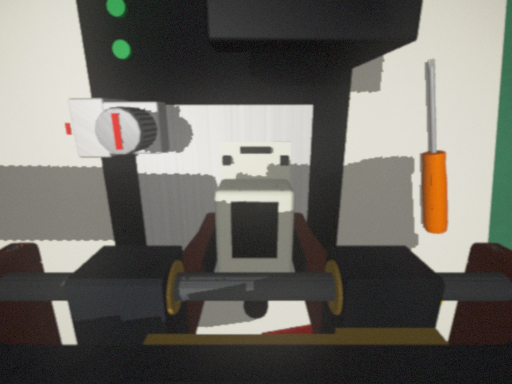

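View pics/scene10.png

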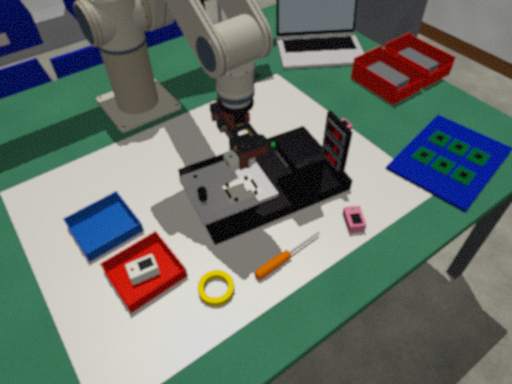

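```bash
python3 go.py 0.434 -0.299 0.1582
python3 -m handwheel '[{"gripper":0.03,"tx":-0.018,"ty":-0.0044,"tz":0,"spin":0},{"gripper":0.03,"tx":-0.035,"ty":-0.0082,"tz":0,"spin":0},{"gripper":0.03,"tx":-0.044,"ty":-0.0104,"tz":0,"spin":0},{"gripper":0.03,"tx":-0.044,"ty":-0.0104,"tz":0,"spin":0},{"gripper":0.03,"tx":-0.044,"ty":-0.0104,"tz":0,"spin":0},{"gripper":0.03,"tx":-0.044,"ty":-0.0104,"tz":0,"spin":0},{"gripper":0.03,"tx":-0.044,"ty":-0.0104,"tz":0,"spin":0},{"gripper":0.03,"tx":-0.035,"ty":-0.0082,"tz":0,"spin":0}]'
python3 go.py 0.434 -0.299 0.1582
```

```text
t 20.1 P [0.5724 0.0326 0.158 ] jaw -9.45 q [ 0.0362  0.4319  1.7917 -0.      0.92    0.2012] F [-0.3089  0.278  -0.6018] w 0.0437
spin -0.0 shift [-0.3499 -0.082   0.0001] len 0.3594
clock: 20.9
position: [0.4485, -0.2616, 0.159]
tcp_rot: [[0.165, 0.986, -0.001], [0.986, -0.165, -0.0], [-0.0, -0.001, -1.0]]
force: [0.7, -1.0, -1.0]
width: 0.0436
t 20.9 P [ 0.4485 -0.2616  0.159 ] jaw -9.52 q [-0.5507  0.3585  1.9103 -0.0004  0.8732 -0.3843] F [ 0.7372 -0.9645 -1.0267] w 0.0436
spin -0.0 shift [-0.0393 -0.0081  0.0008] len 0.0401
```

```bash
python3 -m handwheel '[{"gripper":0.03,"tx":-0.027,"ty":-0.006,"tz":0,"spin":0},{"gripper":0.03,"tx":-0.01,"ty":-0.002,"tz":0,"spin":0},{"gripper":0.03,"tx":0,"ty":0,"tz":0.03,"spin":0},{"gripper":0.03,"tx":0,"ty":0,"tz":0.03,"spin":0},{"gripper":0.03,"tx":0,"ty":0,"tz":0.03,"spin":0},{"gripper":0.03,"tx":0,"ty":0,"tz":0.02,"spin":0},{"gripper":0.03,"tx":0,"ty":0,"tz":0,"spin":0},{"gripper":0.03,"tx":0,"ty":0,"tz":0,"spin":0}]'
python3 go.py 0.434 -0.299 0.009
python3 - <<'E'
from h import *
p=pic('wrist','w11.png')
E
```

```text
clock: 21.7
position: [0.4365, -0.2941, 0.0492]
tcp_rot: [[0.164, 0.986, -0.001], [0.986, -0.164, 0.001], [0.0, -0.001, -1.0]]
force: [-0.1, 0.1, -1.1]
width: 0.0437
t 21.7 P [ 0.4365 -0.2941  0.0492] jaw -9.44 q [-0.6155  0.5516  1.9409  0.      0.65   -0.4508] F [-0.0601  0.1405 -1.0538] w 0.0437
spin -0.0 shift [-0.0053 -0.0016  0.0402] len 0.0406
```

View pics/w11.png

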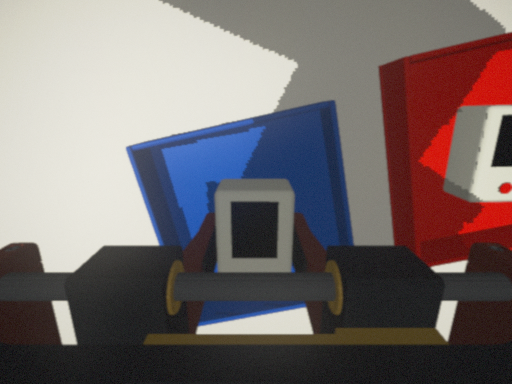

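```bash
python3 -m handwheel '[{"gripper":0.03,"tx":0,"ty":0,"tz":0.015,"spin":0},{"gripper":0.03,"tx":0,"ty":0,"tz":0.012,"spin":0},{"gripper":0.03,"tx":0,"ty":0,"tz":0.008,"spin":0},{"gripper":0.03,"tx":0,"ty":0,"tz":0,"spin":0},{"gripper":0.03,"tx":0,"ty":0,"tz":0,"spin":0}]'
python3 go.py
```

```text
clock: 22.25
position: [0.4365, -0.2942, 0.0138]
tcp_rot: [[0.164, 0.986, -0.001], [0.986, -0.164, 0.0], [0.0, -0.001, -1.0]]
force: [0.6, 0.8, -1.2]
width: 0.0442
t 22.25 P [ 0.4365 -0.2942  0.0138] jaw -9.45 q [-0.6157  0.6171  1.9451 -0.      0.5802 -0.4508] F [ 0.6286  0.756  -1.2135] w 0.0442
```

```bash
python3 -m handwheel '[{"gripper":0.03,"tx":0,"ty":0,"tz":0.002,"spin":0},{"gripper":0.03,"tx":0,"ty":0,"tz":0.002,"spin":0},{"gripper":0.03,"tx":0,"ty":0,"tz":0,"spin":0},{"gripper":0.03,"tx":0,"ty":0,"tz":0,"spin":0}]'
python3 -m handwheel '[{"gripper":0.03,"tx":0,"ty":0,"tz":0.001,"spin":0},{"gripper":0.03,"tx":0,"ty":0,"tz":0,"spin":0}]'
```

```text
clock: 22.65
position: [0.4367, -0.2944, 0.0103]
tcp_rot: [[0.164, 0.986, 0.0], [0.986, -0.164, -0.0], [-0.0, 0.0, -1.0]]
force: [-0.3, 0.0, -0.5]
width: 0.044
clock: 22.85
position: [0.4366, -0.2943, 0.0092]
tcp_rot: [[0.164, 0.986, -0.0], [0.986, -0.164, 0.0], [0.0, -0.0, -1.0]]
force: [0.4, 0.6, -0.3]
width: 0.0438
```

```bash
python3 -m handwheel '[{"gripper":0.03,"tx":0,"ty":0,"tz":0.0008,"spin":0},{"gripper":0.03,"tx":0,"ty":0,"tz":0,"spin":0},{"gripper":0.03,"tx":0,"ty":0,"tz":0,"spin":0}]'
```

```text
clock: 23.15
position: [0.4367, -0.2944, 0.0087]
tcp_rot: [[0.164, 0.986, 0.0], [0.986, -0.164, -0.0], [-0.0, 0.0, -1.0]]
force: [-1.7, 0.7, 4.4]
width: 0.0438
```

Contact (4 N up). Releasing and retreating upward.

```bash
python3 -m handwheel '[{"gripper":0.05,"tx":0,"ty":0,"tz":0,"spin":0},{"gripper":0.062,"tx":0,"ty":0,"tz":0,"spin":0},{"gripper":0.062,"tx":0,"ty":0,"tz":0,"spin":0},{"gripper":0.062,"tx":0,"ty":0,"tz":-0.01,"spin":0},{"gripper":0.062,"tx":0,"ty":0,"tz":-0.03,"spin":0},{"gripper":0.062,"tx":0,"ty":0,"tz":-0.04,"spin":0},{"gripper":0.062,"tx":0,"ty":0,"tz":-0.05,"spin":0},{"gripper":0.062,"tx":0,"ty":0,"tz":-0.05,"spin":0}]'
python3 -m handwheel '[{"gripper":0.062,"tx":0,"ty":0,"tz":-0.03,"spin":0},{"gripper":0.062,"tx":0,"ty":0,"tz":0,"spin":0},{"gripper":0.062,"tx":0,"ty":0,"tz":0,"spin":0}]'
python3 - <<'E'
from h import *
np.set_printoptions(precision=4,suppress=True)
p=pic('wrist','w12.png'); W=cloud(p); z=W[...,2]
m=(np.hypot(W[...,0]-.4365,W[...,1]+.294)<0.05)&(z>.029)&(z<.042)
q=W[m]; print(len(q),np.median(q[:,2]),cv2.minAreaRect(q[:,:2].astype(np.float32)))
p=pic('scene','s12.png'); W=cloud(p); z=W[...,2]
m=(np.hypot(W[...,0]-.485,W[...,1]-.108)<0.025)&(z>.115)
print('collar top',np.median(z[m]),m.sum())
m=(np.hypot(W[...,0]-.556,W[...,1]+.071)<0.03)&(z>.104)&(z<.116)
print('knob',W[m].mean(0))
m=(np.hypot(W[...,0]-.4365,W[...,1]+.294)<0.05)&(z>.029)&(z<.042)
print('module',W[m].mean(0))
E
```

```text
clock: 23.95
position: [0.4361, -0.294, 0.1905]
tcp_rot: [[0.164, 0.986, -0.001], [0.986, -0.164, 0.0], [0.0, -0.001, -1.0]]
force: [-0.2, -0.1, -0.1]
width: 0.0622
clock: 24.25
position: [0.4367, -0.2944, 0.2192]
tcp_rot: [[0.164, 0.986, 0.001], [0.986, -0.164, -0.001], [-0.001, 0.002, -1.0]]
force: [-0.4, 0.1, -0.6]
width: 0.0622
1604 0.03380776919431522 ((0.4371100068092346, -0.2949310839176178), (0.06611224263906479, 0.0436554029583931), 79.9621353149414)
collar top 0.12318656393587735 112
knob [ 0.5594 -0.0699  0.109 ]
module [ 0.441  -0.2931  0.0335]
```

View pics/w12.png

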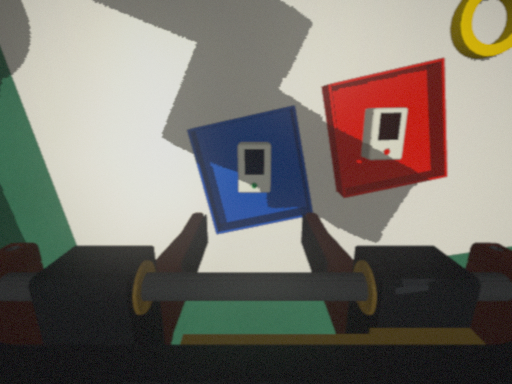

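View pics/s12.png

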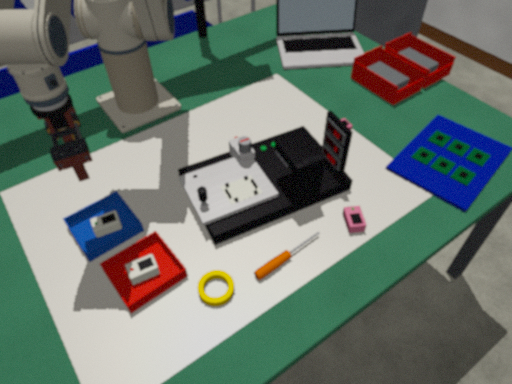

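The module lies flat in the blue tray, screen up with the green dot showing at (254,167) in the wrist view. Its top is at 34 mm, which fits 4 + 30. The collar is down, its top at 123 mm, and the carriage is out. The red tray, failed module, tape roll and screwdriver look untouched.

```bash
python3 - <<'E'
from rig import bot
print(bot.sign_off()); print(bot.get_obs()['clock'])
E
```

```text
the job is handed in; nothing more can be done
None
the job is handed in; nothing more can be done
```

The job is handed in, and every step went through on the first try in about 24 s of the 72 s allowed. `sign_off()` gives no verdict, so success is judged only from my own checks.

**What I did**
1. I lifted the collar about 14 mm, turned it 1.4 rad anticlockwise and let go. It stayed parked, its top at about 134.6 mm against 123.2 mm when down.
2. I drew the carriage out by its knob. It moved about 150 mm by the arm's own reading, and pulling 2 mm further moved it only 0.3 mm, so it was against the stop.
3. I turned the collar back to its stop and followed it down. Its top then read 123.4 mm, which is fully down.
4. I lifted the module straight out of the nest and lowered it into the blue tray until it touched with about 4 N. Then I opened the fingers and backed off.

**Last checks**
- **Module:** it lies flat with its screen up, about 5 mm from the middle of the blue tray. Its top is at 33.8 mm, against 34 mm expected.
- **Collar and carriage:** the collar top is at 123.2 mm, so it is down. The carriage is out.
- **Things to leave alone:** the red tray, failed module, tape roll and screwdriver look unmoved in the pictures. I did not measure them again.
- **Robot:** the fingers are well clear, with the force reading close to zero.

**Disagreement:** in the last check the scene camera put the knob 3 mm from where the wrist camera had it. That camera had read a similar amount off for the knob at the start, so I do not take it as movement.

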